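# Take the desktop hi-fi tower apart and lay it out

## Task

Take the little hi-fi tower apart and lay it out without disturbing the coffee cup, keeping both units upright: stand the black phono box on the table straight to the left of the round transformer (as the robot sees it, neither nearer nor farther than it), its long side pointing at the transformer and a gap of about 3 cm between them. Stand the silver amplifier on the table midway between the two small speakers, in line with them, its long side along that line. Pile the two wooden spacer plates one on the other on the cork block, both centred on it and lying the same way as it does.

Things in the scene. Friction and masses are not known exactly. Their poses are not given: they have to be found in the camera images.
- phono_center (a point): Phono box: black box, 44 mm (its x) by 64 mm (its y, long) by 28 mm high, about 0.2 kg, with two small steel knobs (16 mm across, 9 mm tall) on top near the ends of its length, at y = +-20 mm. At the start it is the top piece of the tower. The point is the centre of the box, 14 mm above its underside; z is up.
- plate_short_center (a point): Short spacer plate: plain walnut board, 60 mm (x) by 90 mm (y) by 10 mm thick, about 0.04 kg. In the tower it lies under the phono box and on the amplifier. The point is its centre, 5 mm above its underside; z is up.
- amp_center (a point): Amplifier: silver aluminium box, 52 mm (x) by 130 mm (y, long) by 34 mm high, about 0.4 kg, a dark window and a 6 mm deep knob (18 mm across, near one end, 48 mm from the middle) on one long face. In the tower it lies under the short plate (its ends stick out) and on the long plate. The point is its centre, 17 mm above its underside; z is up.
- plate_long_center (a point): Long spacer plate: plain walnut board, 60 mm (x) by 160 mm (y) by 10 mm thick, about 0.07 kg. It is the lowest loose piece of the tower and lies on a fixed dark rubber foot (46 by 140 by 22 mm high, narrower than the plate) that stays where it is. The point is its centre, 5 mm above its underside; z is up. The four tower pieces all lie with their long sides (y) nearly parallel.
- cork: Cork block fixed to the table, 46 mm (x) by 130 mm (y, long) by 22 mm high, narrower than the plates; its top is where the plates are piled. Origin at the centre of its underside, on the table.
- psu: Round transformer: a dark steel can 84 mm in diameter and 50 mm tall (a brass nut makes it 57 mm) fixed to the table. Origin at the centre of its underside; its axes are those of the world, +y to the left as the robot sees it. The phono box, 64 mm long, belongs on its +y side, so that their centres are 104 mm apart.
- speaker_left: Left small speaker: dark wooden box 80 by 80 mm, 120 mm tall, with a grey front that faces the robot, fixed. Origin at the centre of its underside; its -y axis points along the line to the right speaker's centre, always 340 mm away. Both speakers are turned alike.
- speaker_right: Right small speaker, the same as the left one, fixed. Origin at the centre of its underside; its +y axis points to the left speaker.
- cup: Bystander, to be left alone: white coffee cup on its saucer (one piece, saucer 116 mm across, 66 mm tall), loose, outside one of the two speakers; a camera stands outside the other. Origin at the centre of its underside.
Not all that is in view belongs to the job. Leave any green or yellow look-alike of the part that bears plate_long_center alone.

How it is judged (in metres and radians):
At the end, for the whole second after the job is handed in: Phono box upright on the table 104 mm left (+y) of the transformer, amplifier upright midway between the speakers, both plates piled flat on the cork block: each centre within 15 mm in x and in y (plates 15 mm in all), long sides within 0.22 rad, all at rest; cup within 30 mm of its start (x of phono_center in the frame of psu between -0.015 and 0.015 m and y of phono_center in the frame of psu between 0.089 and 0.119 m and angle between the y axis of phono_center and the y axis of psu, either way round below 0.22 rad and height (world z) of phono_center below 0.018 m and angle between each of phono_center, amp_center, plate_short_center, plate_long_center's own z axis and vertical below 0.1 rad and x of amp_center in the frame of speaker_left between -0.015 and 0.015 m and y of amp_center in the frame of speaker_left between -0.185 and -0.155 m and angle between the y axis of amp_center and the y axis of speaker_left, either way round below 0.22 rad and height (world z) of amp_center below 0.021 m and horizontal distance between each of plate_short_center, plate_long_center and cork below 0.015 m and angle between the y axis of each of plate_short_center, plate_long_center and the y axis of cork, either way round below 0.22 rad and height (world z) of plate_short_center between 0.022 and 0.042 m and height (world z) of plate_long_center between 0.022 and 0.042 m and linear speed of each of phono, amp, plate_short, plate_long below 0.02 m/s and distance of cup from where it was at the start of the episode below 0.03 m); the robot touches nothing.
It fails at once if the phono box or the amplifier is tipped by more than about 35 degrees (angle between any of phono_center, amp_center's own z axis and vertical above 0.6 rad).
It fails at once if the cup is tipped or pushed more than 30 mm (angle between cup's own z axis and vertical above 0.35 rad or distance of cup from where it was at the start of the episode above 0.03 m).
It also fails if it takes over 112 s, if anything falls off the work surface, if the arm or the gripper's body presses on something with over 40 N, if the wrist force passes 120 N, or if a joint passes its speed limit or range.

## Robot

A 6-joint arm with a two-finger parallel gripper is mounted at the origin on the work surface. World frame = base frame: x ahead of the robot, y to its left, z up, the work surface at z = 0. Lengths are in m, angles in degrees, forces in N, time in s.
With the tool pointing down it reaches from about 0.425 to 0.95 m from the base axis. Payload 3.5 kg.
Tool frame: the origin (TCP) lies midway between the tips of the shut fingers; the grasp point (between the pads) lies 19 mm behind it; z points along the fingers, y is the direction in which the jaws open and shut (so a half turn about z gives the same grasp; the last joint's range is limited). The gripper opens to 85 mm and grips with 20 to 120 N. Pads are 22 mm wide; open, the fingers measure 114 mm over their backs; the gripper's body (76 mm by 85 mm) begins 54 mm behind the grasp point. The pads swing forward as they close: fully open they stand 13 mm farther back than shut.
Start: joints at [60.905, 16.404, 90.338, -0, 73.258, -8.594], TCP at [0.236, 0.632, 0.231] pointing down, gripper open.
Joint ranges: [-158.93, 158.93], [-51.34, 127.21], [12.03, 142.37], [-87.48, 267.48], [13.55, 161.25], [-162.69, 162.69]. Speed limits (degrees/s): [159.86, 159.86, 180, 180, 180, 180].

## Interface

Orientations are given as [roll, pitch, yaw] about the fixed x, y, z axes, in that order (R = Rz(yaw) Ry(pitch) Rx(roll)).
In Python, from rig import read_state, grab_frame, job_done gives the robot as it stands.
- The arm moves only by the tool send_rows, never from a script. Its argument "steps" is text: rows parted by semicolons, each of 5 numbers parted by spaces: the opening in per cent of the stroke, from 0 (shut) to 100 (fully open), then the shift along the tool's x, y, z in mm, then the turn about the tool's z in rad. In form: hand x y z spin; .... A call has 1 to 10 rows; each row is the pose to reach, as a shift and turn from the pose measured when the call began, along the tool's axes at that moment; what a row does not reach only later rows make up. A row lasts 1/10 s, in which the tool goes at most 50 mm and 8.59 degrees, less where a joint would pass 70% of its speed; a pose out of reach is approached as far as the arm can. A call with a gripper value outside its range is refused whole. The fingers move at their own pace and stop on an object; "force" is the grip in N (left out, the last holds). Time passes only in rows, so rows that repeat a pose let the fingers close. It gives the time, the measured TCP pose, the force and the opening at its end, in the units of the state.
- read_state(): the state, without advancing time (a new reading comes with each control period).
- grab_frame(name): name is "scene" or "side" or "wrist"; returns a dict with "img" (420x560x3 uint8, blue, green, red), "z_map" (420x560 float32, m along the optical axis (not along the pixel's ray), 0 where there is no reading), "K" (3x3 intrinsics, pixels), "R" (3x3) and "t" (3): a world point X has camera coordinates R X + t; the wrist camera has in their place "mount" (4x4, takes a point from camera to tool coordinates, whose origin is the TCP and whose axes are the flange's). Camera axes: x right, y down, z forward; pixel columns grow to the right and rows downward; lengths in m; the calibration is good to about 2 mm. A picture is of the moment at which its call begins: read the wrist's pose just before it.
- job_done(): hands the job in, once; it reports no verdict.
The state is a dict: "clock": time; "qpos": joint angles; "joint_velocities": joint speeds; "joint_torque": joint torques, N m; "eef_pos": TCP position; "tcp_rot": TCP orientation; "force": force on the tool from outside, world axes, zero at the start; "ft_torque": the same for the moment, N m; "width": finger opening in m.
Only numpy, scipy, OpenCV 4.12 (cv2) and the standard library are available. Lean on these libraries where they do the work, as an engineer would, in place of code of your own. Each camera call takes 0.05 s, during which the arm holds its last target.

## Working session

There is one attempt and no reset: what is moved stays moved. The work goes in short steps, Python scripts to look and compute and a tool call to move; the robot and the scene stay as the last step left them, time stands still between calls to the robot, and variables do not carry over. Pictures are saved under pics/ and viewed, and the job is handed in when it is done.

Besides the shell and the picture viewer there is one more tool, called after "Emit:" by a JSON object that holds its "api" and its "payload". send_rows: Moves the arm, as the interface text tells. Its arguments: {"type":"object","properties":{"steps":{"type":"string"},"force":{"type":"number"}},"required":["steps"]}

```bash
ls -la; mkdir -p pics
python3 - <<'E'
from rig import *
import cv2
print(read_state())
for n in ("scene","side","wrist"):
    f=grab_frame(n); cv2.imwrite(f"pics/{n}0.png",f["img"])
    print(n,f["K"].tolist(),{k:f[k].tolist() for k in f if k in("R","t","mount")}, (f["z_map"]>0).mean())
E
```

```text
total 12
drwxr-xr-x  3 agent agent 4096 Dec  7 14:59 .
drwxr-xr-x 23 root  root  4096 Dec  7 14:59 ..
drwxr-xr-x  2 agent agent 4096 Dec  7 14:59 pics
{'clock': 0.0, 'qpos': array([ 6.09055980e+01,  1.64565920e+01,  9.04253653e+01,  1.12954959e-03,
        7.32601307e+01, -8.59320682e+00]), 'joint_velocities': array([-0.07185604,  0.05638442, -0.06427189, -0.02756455,  0.03387346,
       -0.07631468]), 'joint_torque': array([ 1.02975893e-03, -4.05977225e+01, -2.92629164e+01, -9.38706103e-05,
        5.83382905e-03,  9.47963628e-06]), 'eef_pos': array([0.23602233, 0.63166205, 0.22988636]), 'tcp_rot': array([-1.79859669e+02, -2.22992284e-02,  1.59498451e+02]), 'force': array([ 0.05206841,  0.41604746, -0.251313  ]), 'ft_torque': array([-0.0282981 , -0.02667183, -0.02379237]), 'width': 0.08543841962056023}
scene [[473.88559289472664, 0.0, 279.2580127355018], [0.0, 473.88559289472664, 211.3412232933603], [0.0, 0.0, 1.0]] {'R': [[-0.554608600501844, 0.83202194385178, 0.012197753829763952], [0.6758590001380129, 0.45896800097794693, -0.5766827429451593], [-0.48541107546267553, -0.3115892472
[... 261 characters left out ...]
-0.7546609601294032, -0.017727986493230964], [-0.5095215153292499, -0.4252526558261649, -0.7480294139466565], [0.5569697223953217, 0.4996468892821817, -0.6634287560586422]], 't': [-0.24959994449211714, 0.3841259704549498, 1.2651936864605282]} 0.9959013605442177
wrist [[324.0981997955185, 0.0, 280.3284716816924], [0.0, 324.0981997955185, 205.91145067467565], [0.0, 0.0, 1.0]] {'mount': [[-0.0006512174237692504, -0.9521678704321732, -0.30557474115595074, 0.07973801520362378], [0.999999778726844, -0.0005785483199502758, -0.0003283718986187508, -7.87737098293384e-05], [0.00013587541830256588, -0.30557488738196537, 0.9521680365037305, -0.1430668430838957], [0.0, 0.0, 0.0, 1.0]]} 0.9958673469387755
```

View pics/scene0.png

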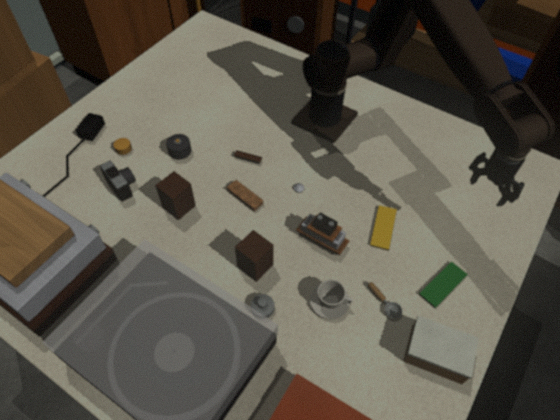

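View pics/side0.png

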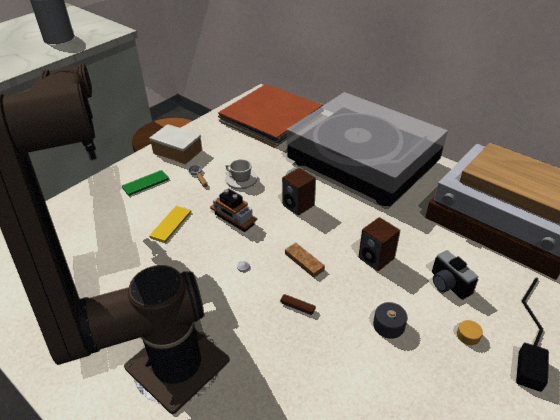

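View pics/wrist0.png

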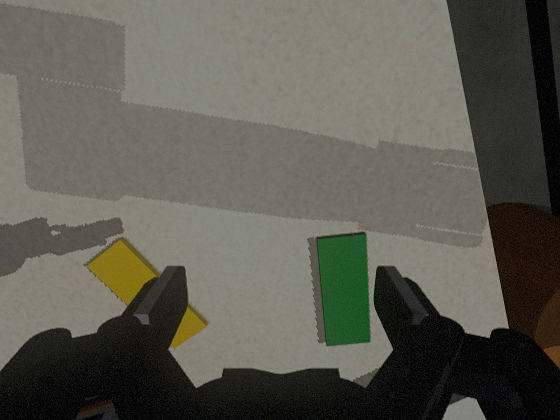

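```bash
cat > h.py <<'E'
from rig import *
import cv2, numpy as np
from scipy.spatial.transform import Rotation as Ro
def cap(n):
    s=read_state(); f=grab_frame(n)
    if n=="wrist":
        T=np.eye(4);T[:3,:3]=Ro.from_euler('xyz',s["tcp_rot"],degrees=True).as_matrix();T[:3,3]=s["eef_pos"]
        C=T@f["mount"]; f["R"]=C[:3,:3].T; f["t"]=-f["R"]@C[:3,3]
    return f
def ray(f,u,v,z):  # pixel -> world at height z
    d=f["R"].T@np.linalg.solve(f["K"],np.array([u,v,1.])); c=-f["R"].T@f["t"]
    return c+d*(z-c[2])/d[2]
def cloud(f):
    h,w=f["z_map"].shape; v,u=np.mgrid[:h,:w]
    P=np.stack([u,v,np.ones_like(u)],-1)@np.linalg.inv(f["K"]).T*f["z_map"][...,None]
    return (P-f["t"])@f["R"]
def proj(f,X):
    p=f["K"]@(f["R"]@np.asarray(X)+f["t"]); return p[:2]/p[2]
def two(f,a,g,b): # triangulate
    A=f["K"]@np.c_[f["R"],f["t"]];B=g["K"]@np.c_[g["R"],g["t"]]
    X=cv2.triangulatePoints(A,B,np.array(a,float).reshape(2,1),np.array(b,float).reshape(2,1)).ravel();return X[:3]/X[3]
def crop(f,x0,y0,x1,y1,k,name):
    cv2.imwrite("pics/"+name,cv2.resize(f["img"][y0:y1,x0:x1],None,fx=k,fy=k,interpolation=cv2.INTER_CUBIC))
E
python3 - <<'E'
from h import *
a=cap("scene");b=cap("side")
crop(a,140,120,380,320,3,"sc1.png");crop(b,200,150,440,350,3,"sd1.png")
for n,p,q in [("tower",(325,222),(233,197)),("cork",(244,193),(305,259)),("psu",(178,140),(391,313)),("spL",(254,240),(300,175)),("spR",(175,178),(382,225)),("cup",(331,290),(240,170)),("bar",(248,157),(297,303))]:
    print(n,cloud(a)[p[1],p[0]].round(3),cloud(b)[q[1],q[0]].round(3),two(a,p,b,q).round(3))
E
```

```text
tower [0.481 0.275 0.102] [0.472 0.255 0.109] [0.481 0.27  0.096]
cork [ 0.479 -0.031  0.018] [ 0.473 -0.038  0.024] [ 0.478 -0.033  0.016]
psu [ 0.439 -0.347  0.05 ] [ 0.441 -0.347  0.059] [ 0.443 -0.345  0.055]
spL [0.66  0.143 0.12 ] [0.684 0.154 0.121] [0.669 0.146 0.134]
spR [ 0.611 -0.197  0.116] [ 0.658 -0.177  0.114] [ 0.627 -0.186  0.14 ]
cup [0.625 0.389 0.019] [0.664 0.417 0.027] [0.641 0.394 0.052]
bar [ 0.344 -0.112  0.021] [ 0.333 -0.121  0.02 ] [ 0.337 -0.117  0.012]
```

View pics/sc1.png

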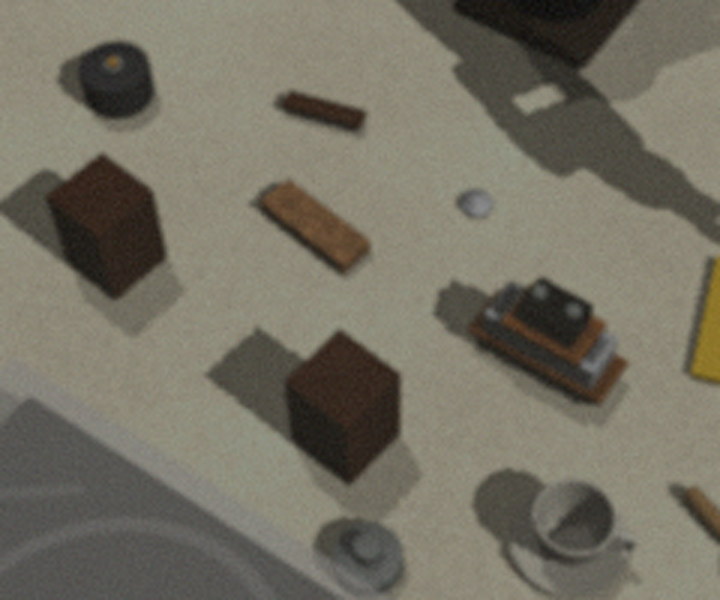

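View pics/sd1.png

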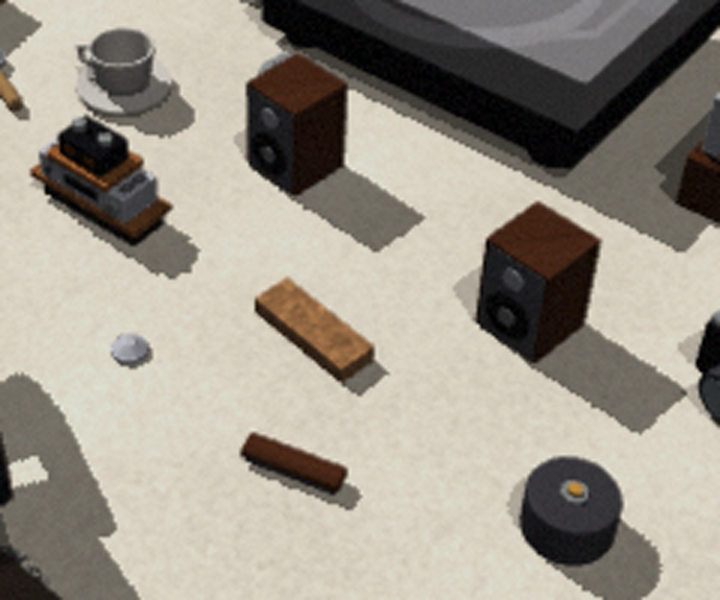

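Run:
```python
from h import *
a=cap("scene");b=cap("side")
L=lambda o,c:(o[0]+c[0]/3,o[1]+c[1]/3)
S=(140,120);D=(200,150)
# cork top corners
print("cork sc",[ray(a,*L(S,c),.022)[:2].round(3) for c in [(288,183),(371,242),(345,268),(261,203)]])
print("cork sd",[ray(b,*L(D,c),.022)[:2].round(3) for c in [(288,280),(373,348),(345,370),(255,300)]])
# long plate top corners z .032
print("long sc",[ray(a,*L(S,c),.032)[:2].round(3) for c in [(472,325),(603,400),(626,362)]])
print("long sd",[ray(b,*L(D,c),.032)[:2].round(3) for c in [(30,172),(135,232),(170,207)]])
print("clk",read_state()["clock"])
```

```text
cork sc [array([ 0.455, -0.081]), array([0.471, 0.044]), array([0.515, 0.04 ]), array([ 0.495, -0.089])]
cork sd [array([0.508, 0.026]), array([ 0.489, -0.098]), array([ 0.449, -0.094]), array([0.464, 0.033])]
long sc [array([0.506, 0.197]), array([0.508, 0.355]), array([0.455, 0.353])]
long sd [array([0.447, 0.345]), array([0.452, 0.189]), array([0.504, 0.187])]
clk 0.35
```

Emit:
{"api": "send_rows", "payload": {"steps": "100 -35 -25 -5 0.14;100 -70 -50 -10 0.28;100 -105 -75 -15 0.42;100 -140 -100 -20 0.56;100 -175 -125 -25 0.70;100 -210 -150 -30 0.84;100 -245 -175 -35 0.98;100 -280 -200 -40 1.10;100 -315 -225 -45 1.21;100 -350 -250 -50 1.21"}}

```text
clock: 1.35
eef_pos: [0.4773, 0.2739, 0.2816]
tcp_rot: [180.0, 0.0, 90.1]
force: [0.3, 0.9, 0.5]
width: 0.0858
```

Emit:
{"api": "send_rows", "payload": {"steps": "100 0 0 0 0;100 0 0 0 0;100 0 0 0 0"}}

```text
clock: 1.65
eef_pos: [0.4767, 0.2745, 0.2813]
tcp_rot: [-180.0, -0.0, 90.1]
force: [0.3, 0.5, -0.5]
width: 0.0852
```

Run:
```python
from h import *
s=read_state();print(s["clock"],s["eef_pos"],s["tcp_rot"],s["force"])
f=cap("wrist");cv2.imwrite("pics/w1.png",f["img"])
np.savez("w1.npz",**f)
P=cloud(f)
```

```text
1.65 [0.47666772 0.27449096 0.28134674] [-1.79983246e+02 -5.44043647e-03  9.01069226e+01] [ 0.3297008   0.51555861 -0.54001996]
```

View pics/w1.png

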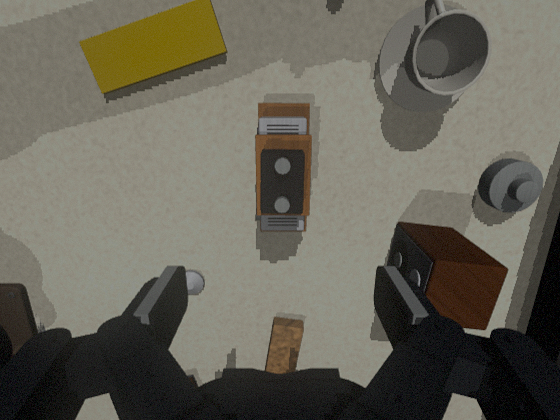

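Run:
```python
from h import *
f=dict(np.load("w1.npz")); P=cloud(f)
crop(f,230,90,340,250,4,"w1c.png")
for u,v in [(282,166),(282,205),(270,185),(283,185),(262,210),(283,127),(283,108),(307,130),(200,200)]: print((u,v),P[v,u].round(4))
print("cork",P[345,285].round(4))
b=cap("side");a=cap("scene")
g=f["img"][150:225,255:312].max(2)
m=(g>75).astype(np.uint8);
n,l,st,c=cv2.connectedComponentsWithStats(m)
for i in range(1,n):
  if st[i,4]>20: print(st[i],c[i]+[255,150])
crop(a,285,195,365,265,8,"sc2.png");crop(b,205,175,265,240,8,"sd2.png")
```

```text
(282, 166) [0.4767 0.294  0.1132]
(282, 205) [0.4768 0.2546 0.1144]
(270, 185) [0.4646 0.2727 0.1042]
(283, 185) [0.4778 0.2728 0.1045]
(262, 210) [0.456  0.2458 0.104 ]
(283, 127) [0.4779 0.3275 0.0667]
(283, 108) [0.4781 0.3464 0.0317]
(307, 130) [0.5065 0.3215 0.0321]
(200, 200) [0.3653 0.2254 0.0004]
cork [0.4825 0.0032 0.0222]
[   0    0   57   75 1262] [285.95641838 193.45879556]
[ 20   8  16  17 198] [282.11111111 165.62121212]
[ 19  47  16  16 185] [281.63783784 204.85945946]
```

View pics/w1c.png

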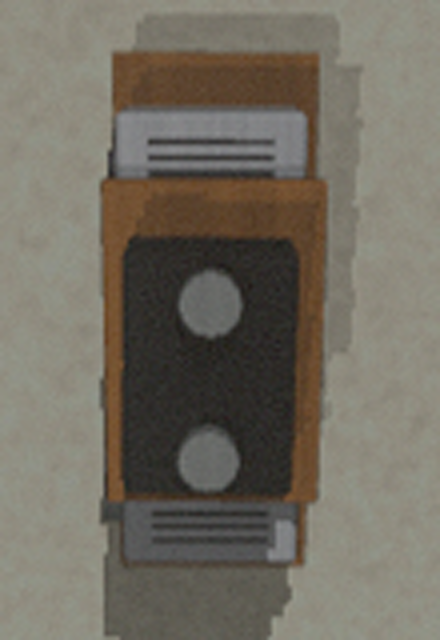

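View pics/sd2.png

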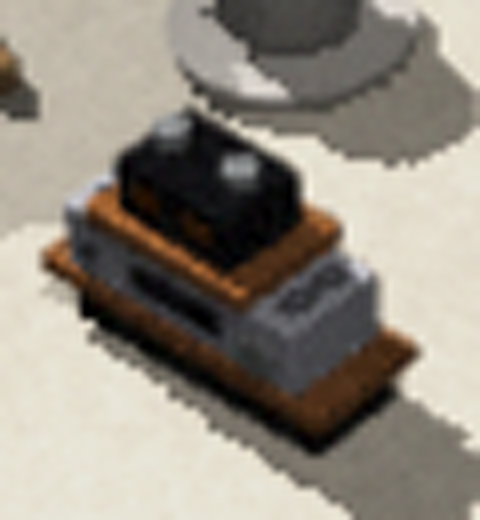

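View pics/sc2.png

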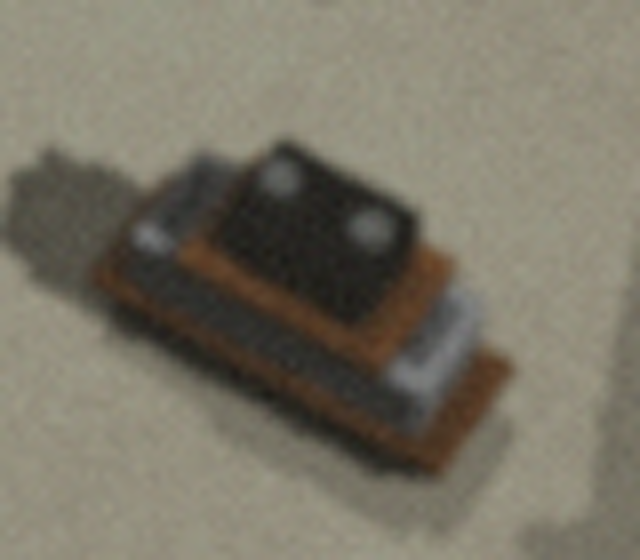

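Emit:
{"api": "send_rows", "payload": {"steps": "100 0 0 45 0;100 0 0 90 0;100 0 0 135 0;100 0 0 160 0;100 0 0 180 0;100 0 0 195 0;100 0 0 202 0;100 0 0 202 0;100 0 0 202 0"}}

```text
clock: 2.7
eef_pos: [0.4771, 0.2754, 0.0804]
tcp_rot: [179.9, -0.0, 90.2]
force: [0.6, 0.2, 0.1]
width: 0.0851
```

Run:
```python
from h import *
b=cap("side");a=cap("scene");print(two(a,(320,217.1),b,(234.9,196)), two(a,(331.6,223.5),b,(226.5,191.5)))
crop(b,190,140,270,240,6,"sd3.png")
```

```text
[0.47930162 0.25484514 0.10887646] [0.47932752 0.29408734 0.10698693]
```

View pics/sd3.png

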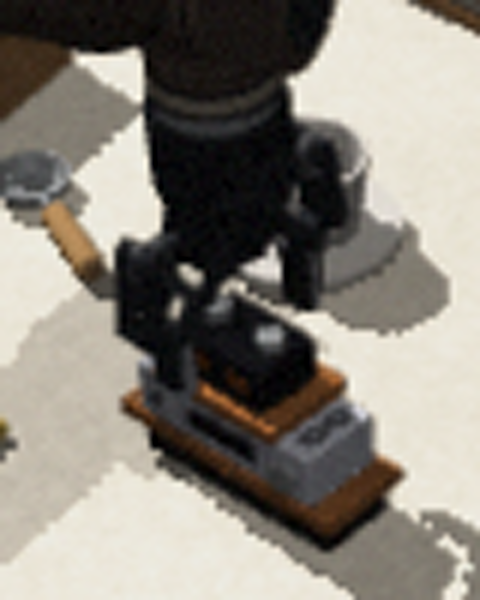

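Emit:
{"api": "send_rows", "payload": {"steps": "60 0 0 0 0;40 0 0 0 0;20 0 0 0 0;20 0 0 0 0;20 0 0 0 0;20 0 0 0 0;20 0 0 0 0", "force": 30}}

```text
clock: 3.5
eef_pos: [0.478, 0.2755, 0.0815]
tcp_rot: [179.8, -0.1, 90.2]
force: [0.4, -0.3, 4.6]
width: 0.0435
```

Emit:
{"api": "send_rows", "payload": {"steps": "20 0 0 -5 0;20 0 0 -15 0;20 0 0 -40 0;20 0 0 -80 0;20 0 0 -125 0;20 0 0 -170 0;20 0 0 -180 0;20 0 0 -180 0"}}

```text
clock: 4.3
eef_pos: [0.478, 0.2756, 0.2637]
tcp_rot: [179.6, -0.1, 90.2]
force: [0.4, -0.3, -2.7]
width: 0.0432
```

Run:
```python
from h import *
s=read_state();print(s["clock"],s["eef_pos"],s["tcp_rot"],s["force"],s["width"])
f=cap("wrist");cv2.imwrite("pics/w2.png",f["img"])
np.savez("w2.npz",**f)
```

```text
4.3 [0.47798128 0.27562612 0.26373041] [ 1.79555289e+02 -1.44570037e-01  9.02037798e+01] [ 0.35667496 -0.28408099 -2.7294705 ] 0.043199618229681554
```

View pics/w2.png

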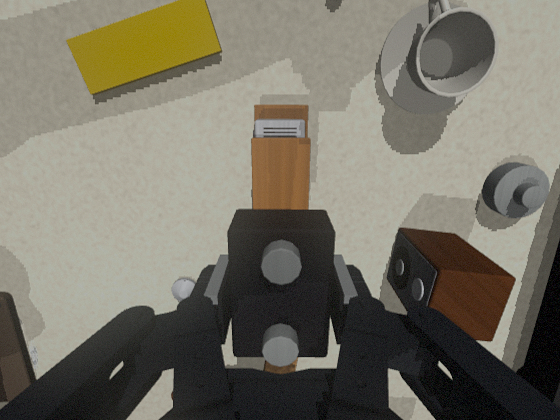

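Emit:
{"api": "send_rows", "payload": {"steps": "20 -30 -2 -5 0;20 -75 -4 -10 0;20 -120 -6 -15 0;20 -165 -8 -20 0;20 -210 -10 -20 0;20 -255 -12 -20 0;20 -300 -14 -20 0;20 -345 -16 -20 0;20 -390 -18 -20 0;20 -430 -20 -20 0"}}

```text
clock: 5.35
eef_pos: [0.4563, -0.1562, 0.2764]
tcp_rot: [-179.8, -0.2, 90.1]
force: [0.4, 0.9, -1.9]
width: 0.0435
```

Emit:
{"api": "send_rows", "payload": {"steps": "20 -40 -3 0 0;20 -85 -6 0 0;20 -130 -9 0 0;20 -175 -12 0 0;20 -220 -15 0 0;20 -260 -18 0 0;20 -280 -18 0 0;20 -285 -18 0 0;20 -285 -18 0 0"}}

```text
clock: 6.25
eef_pos: [0.4381, -0.4404, 0.2716]
tcp_rot: [-179.6, -0.6, 90.1]
force: [-0.6, 0.7, -2.1]
width: 0.0437
```

Run:
```python
from h import *
s=read_state();print(s["clock"],s["eef_pos"],s["tcp_rot"],s["force"],s["width"])
f=cap("wrist");cv2.imwrite("pics/w3.png",f["img"])
np.savez("w3.npz",**f)
```

```text
6.25 [ 0.43809582 -0.44044315  0.27158068] [-179.6453654    -0.55501024   90.08775928] [-0.6153596   0.68933689 -2.14101695] 0.043747872704806484
```

View pics/w3.png

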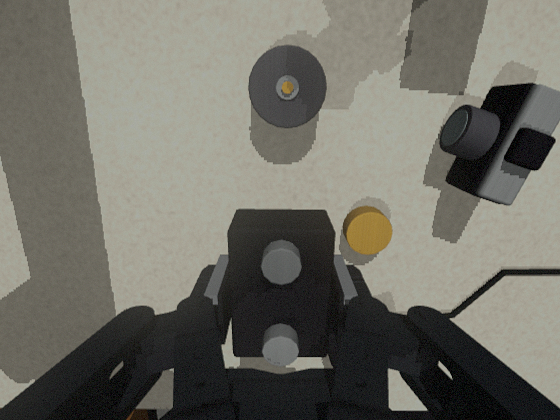

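Run:
```python
from h import *
f=dict(np.load("w3.npz")); P=cloud(f)
m=np.zeros((420,560),np.uint8); m[30:140,235:340]=((P[30:140,235:340,2]>.044)&(P[30:140,235:340,2]<.065))
print("h",np.median(P[...,2][m>0]), P[m>0][:,:2].max(0),P[m>0][:,:2].min(0),P[m>0][:,:2].mean(0))
c=max(cv2.findContours(m,0,1)[0],key=cv2.contourArea); X=np.array([ray(f,*p[0],.05)[:2] for p in c],np.float32)
print(cv2.minEnclosingCircle(X))
# nut
hsv=cv2.cvtColor(f["img"],cv2.COLOR_BGR2HSV); n=(hsv[60:115,260:315,1]>110).nonzero(); u,v=n[1].mean()+260,n[0].mean()+60
print((u,v),ray(f,u,v,.057))
# earlier positions in side/scene
b=cap("side");a=cap("scene")
for g,r in((a,(160,125,200,170)),(b,(365,295,412,345))):
  h=cv2.cvtColor(g["img"],cv2.COLOR_BGR2HSV)[r[1]:r[3],r[0]:r[2]]; q=((h[...,1]>110)&(h[...,2]>80)&(h[...,0]>8)&(h[...,0]<30)).nonzero()
  print(len(q[0]), q[1].mean()+r[0],q[0].mean()+r[1])
  if g is a: pa=(q[1].mean()+r[0],q[0].mean()+r[1])
  else: print(two(a,pa,b,(q[1].mean()+r[0],q[0].mean()+r[1])))
```

```text
h 0.050349096027299756 [ 0.4838543  -0.30264968] [ 0.40043012 -0.38614805] [ 0.44226208 -0.34362355]
((0.4421919286251068, -0.344775527715683), 0.04156753420829773)
(np.float64(286.93518518518516), np.float64(87.23148148148148)) [ 0.44203777 -0.34519097  0.057     ]
8 177.125 139.875
18 391.1666666666667 312.72222222222223
[ 0.44379648 -0.34561069  0.05591452]
```

Emit:
{"api": "send_rows", "payload": {"steps": "20 40 1 0 0;20 85 2 0 0;20 130 3 0 0;20 170 4 0 0;20 195 4 0 0;20 200 4 20 0;20 200 4 50 0;20 200 4 90 0;20 200 4 130 0;20 200 4 150 0"}}

```text
clock: 7.4
eef_pos: [0.4398, -0.2355, 0.1217]
tcp_rot: [-179.5, -0.6, 90.3]
force: [-1.1, 0.5, -2.1]
width: 0.0433
```

Run:
```python
from h import *
s=read_state();print(s["clock"],s["eef_pos"],s["tcp_rot"],s["force"],s["width"])
f=cap("wrist");cv2.imwrite("pics/w4.png",f["img"])
b=cap("side");crop(b,310,210,450,350,4,"sd4.png")
```

```text
7.4 [ 0.43977374 -0.23552207  0.12171136] [-179.53316804   -0.58677211   90.31679166] [-1.09090384  0.5316664  -2.12936247] 0.04332491493936378
```

View pics/sd4.png

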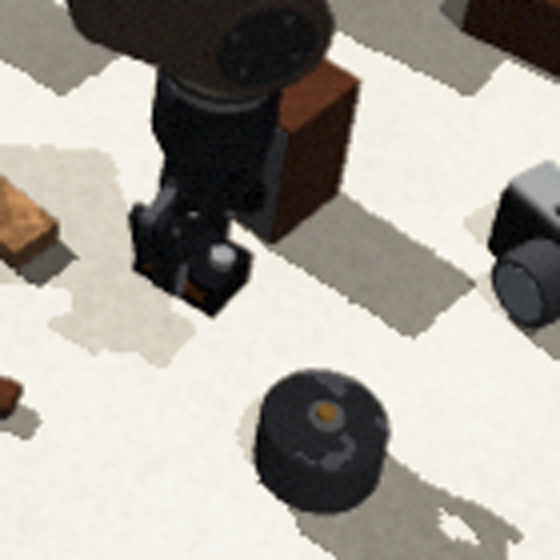

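Emit:
{"api": "send_rows", "payload": {"steps": "20 -4 2 35 0;20 -4 2 65 0;20 -4 2 85 0;20 -4 2 98 0;20 -4 2 106 0;20 -4 2 110 0;20 -4 2 112 0;20 -4 2 113 0;20 -4 2 113 0"}}

```text
clock: 8.4
eef_pos: [0.4407, -0.2385, 0.0093]
tcp_rot: [-179.5, -0.6, 90.3]
force: [0.1, -0.7, -1.9]
width: 0.0433
```

Run:
```python
from h import *
b=cap("side");crop(b,310,210,450,350,4,"sd5.png");print(read_state()["eef_pos"],read_state()["force"])
```

```text
[ 0.44066997 -0.23843675  0.00924845] [ 0.77900957  0.32837312 -2.2163958 ]
```

View pics/sd5.png

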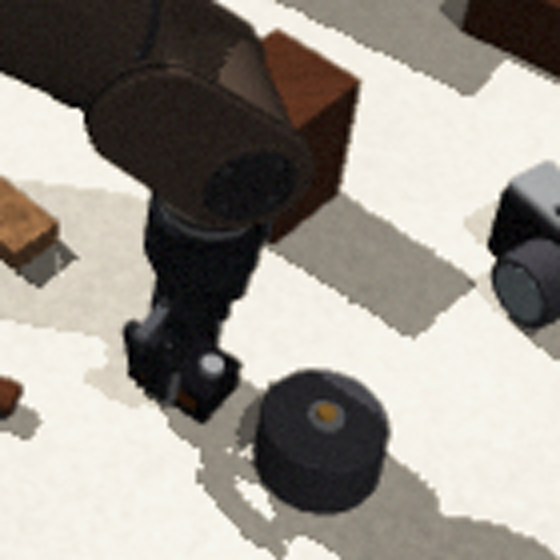

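Emit:
{"api": "send_rows", "payload": {"steps": "20 -2 1 2 0;20 -2 1 3 0;20 -2 1 4 0;20 -2 1 4 0;20 -2 1 4 0"}}

```text
clock: 8.95
eef_pos: [0.4419, -0.2407, 0.0058]
tcp_rot: [-179.5, -0.6, 90.3]
force: [-2.5, 0.6, 4.1]
width: 0.0433
```

Contact (force up). Release and rise straight.

Emit:
{"api": "send_rows", "payload": {"steps": "50 0 0 -0.5 0;65 0 0 -0.5 0;80 0 0 -0.5 0;90 0 0 -1 0;90 0 0 -1 0;100 0 0 -15 0;100 0 0 -40 0;100 0 0 -80 0;100 0 0 -120 0;100 0 0 -160 0"}}

```text
clock: 9.95
eef_pos: [0.4432, -0.2422, 0.1684]
tcp_rot: [-179.5, -0.6, 90.3]
force: [0.6, -1.2, 0.7]
width: 0.0853
```

Emit:
{"api": "send_rows", "payload": {"steps": "100 -15 0 -40 0;100 -40 0 -80 0;100 -60 0 -115 0;100 -80 0 -130 0;100 -80 0 -130 0;100 -80 0 -130 0"}}

```text
clock: 10.55
eef_pos: [0.4444, -0.3232, 0.2978]
tcp_rot: [-179.6, -0.6, 90.3]
force: [0.3, -0.4, -0.8]
width: 0.0851
```

Run:
```python
from h import *
s=read_state();print(s["clock"],s["eef_pos"],s["tcp_rot"],s["force"],s["width"])
f=cap("wrist");cv2.imwrite("pics/w5.png",f["img"])
np.savez("w5.npz",**f)
```

```text
10.55 [ 0.44439868 -0.32317149  0.29777238] [-179.5541672    -0.59034835   90.26886007] [ 0.29182383 -0.40871528 -0.83453733] 0.08511925471654723
```

View pics/w5.png

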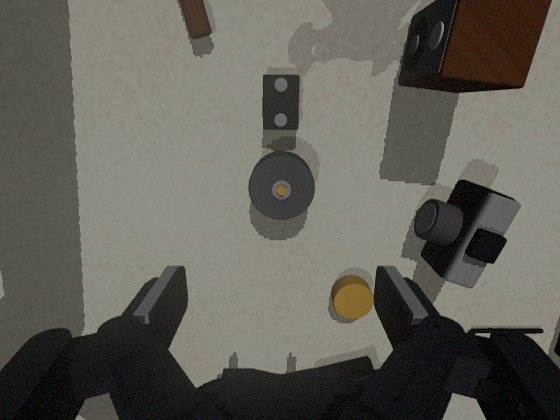

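Run:
```python
from h import *
f=dict(np.load("w5.npz")); P=cloud(f)
for (x,y) in [(281,85),(281,120)]:
  g=f["img"][y-11:y+11,x-11:x+11].max(2); q=(g>90).nonzero(); u,v=q[1].mean()+x-11,q[0].mean()+y-11; print(u,v,ray(f,u,v,.037).round(4),P[y,x].round(4))
print(P[103,281].round(4),ray(f,281.5,189.5,.057).round(4))
```

```text
280.52 82.72666666666666 [ 0.4406 -0.2205  0.037 ] [ 0.4412 -0.2231  0.0386]
280.33613445378154 119.48739495798318 [ 0.4406 -0.2621  0.037 ] [ 0.4414 -0.2626  0.0391]
[ 0.4413 -0.2431  0.0294] [ 0.4425 -0.3441  0.057 ]
```

Emit:
{"api": "send_rows", "payload": {"steps": "100 35 10 -12 0;100 70 25 -24 0;100 105 40 -36 0;100 140 55 -48 0;100 175 70 -60 0;100 205 85 -72 0;100 235 95 -84 0;100 255 105 -96 0;100 263 105 -105 0;100 263 105 -105 0"}}

```text
clock: 11.6
eef_pos: [0.5485, -0.0589, 0.4042]
tcp_rot: [-179.5, -0.7, 90.5]
force: [0.2, 0.7, 0.7]
width: 0.0855
```

Emit:
{"api": "send_rows", "payload": {"steps": "100 0 0 0 0;100 0 0 0 0"}}

```text
clock: 11.8
eef_pos: [0.5478, -0.0595, 0.403]
tcp_rot: [-179.4, -0.7, 90.4]
force: [-0.7, -0.3, -0.0]
width: 0.0856
```

Run:
```python
from h import *
s=read_state();print(s["clock"],s["eef_pos"],s["tcp_rot"],s["force"],s["width"])
f=cap("wrist");cv2.imwrite("pics/w6.png",f["img"])
np.savez("w6.npz",**f)
```

```text
11.8 [ 0.54780709 -0.0595339   0.40303154] [-179.37970522   -0.67509666   90.3884205 ] [-0.73409438 -0.26574522 -0.00432776] 0.08556447456137037
```

View pics/w6.png

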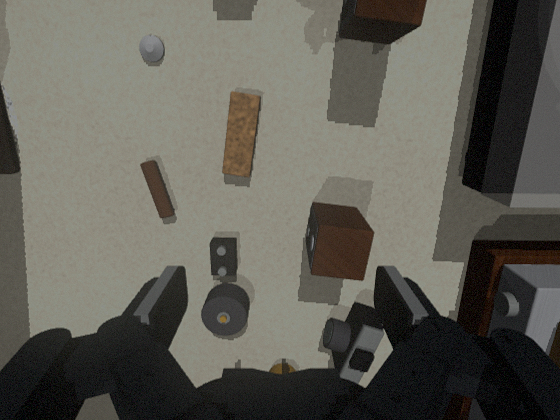

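```bash
cat >> h.py <<'E'
def rect(f,box,z0,z1,zp=None,er=0):
    P=cloud(f);x0,y0,x1,y1=box;m=np.zeros(P.shape[:2],np.uint8)
    Z=P[y0:y1,x0:x1,2];m[y0:y1,x0:x1]=(Z>z0)&(Z<z1)
    m=cv2.morphologyEx(m,cv2.MORPH_OPEN,np.ones((3,3)))
    c=max(cv2.findContours(m,0,1)[0],key=cv2.contourArea)
    k=np.zeros_like(m);cv2.drawContours(k,[c],0,1,-1)
    zz=np.median(P[...,2][k>0]); zp=zp or zz
    X=np.array([ray(f,*p[0],zp)[:2] for p in c],np.float32)
    (cx,cy),(w,h),an=cv2.minAreaRect(X*1000); 
    if w>h: w,h=h,w; an+=90   # an = dir of w(short); long = an+90
    return dict(c=(round(cx,1),round(cy,1)),wh=(round(w,1),round(h,1)),long=round((an+90)%180,1),z=round(float(zz),4))
E
python3 - <<'E'
from h import *
f=dict(np.load("w6.npz"))
print("cork",rect(f,(210,80,275,190),.017,.028))
print("spR",rect(f,(300,190,385,285),.112,.13))
print("spL",rect(f,(335,0,430,50),.112,.13))
f=dict(np.load("w1.npz"))
print("spL",rect(f,(380,215,515,335),.112,.13))
a=cap("scene");b=cap("side")
print(rect(a,(150,165,200,220),.11,.13),rect(a,(230,225,280,285),.11,.13))
print(rect(b,(350,205,410,275),.11,.13),rect(b,(275,160,325,220),.11,.13))
print(rect(a,(220,170,270,220),.014,.03),rect(b,(275,240,330,280),.014,.03))
E
```

```text
cork {'c': (478.3, -27.2), 'wh': (46.1, 129.4), 'long': 81.3, 'z': 0.0223}
spR {'c': (631.2, -182.5), 'wh': (81.2, 81.7), 'long': 83.3, 'z': 0.1202}
spL {'c': (668.2, 121.3), 'wh': (26.7, 82.2), 'long': 0.2, 'z': 0.1201}
spL {'c': (668.9, 155.5), 'wh': (81.8, 84.4), 'long': 173.1, 'z': 0.1201}
{'c': (637.5, -181.0), 'wh': (82.3, 85.5), 'long': 82.5, 'z': 0.1189} {'c': (677.6, 154.5), 'wh': (81.4, 83.2), 'long': 173.5, 'z': 0.1191}
{'c': (629.0, -189.1), 'wh': (84.6, 88.6), 'long': 173.4, 'z': 0.1202} {'c': (667.8, 147.1), 'wh': (87.3, 89.4), 'long': 174.1, 'z': 0.1201}
{'c': (482.2, -25.9), 'wh': (48.7, 131.7), 'long': 80.7, 'z': 0.0208} {'c': (476.6, -31.4), 'wh': (50.5, 133.8), 'long': 81.1, 'z': 0.0225}
```

Emit:
{"api": "send_rows", "payload": {"steps": "100 35 -8 12 0;100 75 -16 24 0;100 115 -24 36 0;100 155 -32 50 0;100 195 -40 65 0;100 235 -48 80 0;100 275 -56 95 0;100 310 -64 110 0;100 330 -71 120 0;100 330 -71 120 0"}}

```text
clock: 12.95
eef_pos: [0.4719, 0.2726, 0.2856]
tcp_rot: [-179.2, -0.6, 90.5]
force: [0.3, -1.3, -0.9]
width: 0.0855
```

Emit:
{"api": "send_rows", "payload": {"steps": "100 0 0 0 0;100 0 0 0 0"}}

```text
clock: 13.15
eef_pos: [0.4724, 0.2717, 0.2858]
tcp_rot: [-179.2, -0.6, 90.5]
force: [0.5, -0.3, -1.1]
width: 0.0853
```

Run:
```python
from h import *
s=read_state();print(s["clock"],s["eef_pos"],s["tcp_rot"],s["force"],s["width"])
f=cap("wrist");cv2.imwrite("pics/w7.png",f["img"])
np.savez("w7.npz",**f)
B=(225,70,345,270)
print("short",rect(f,B,.071,.082)); print("amp",rect(f,B,.06,.0705)); print("long",rect(f,B,.026,.038))
```

```text
13.15 [0.4724307  0.27167138 0.28583366] [-179.19027939   -0.60317136   90.47672863] [ 0.54717465 -0.32946042 -1.10507583] 0.08532201408999072
short {'c': (478.4, 276.0), 'wh': (59.3, 90.0), 'long': 89.5, 'z': 0.0763}
amp {'c': (477.4, 328.7), 'wh': (16.9, 51.4), 'long': 0.5, 'z': 0.0663}
long {'c': (479.2, 344.9), 'wh': (15.9, 58.9), 'long': 178.5, 'z': 0.0323}
```

View pics/w7.png

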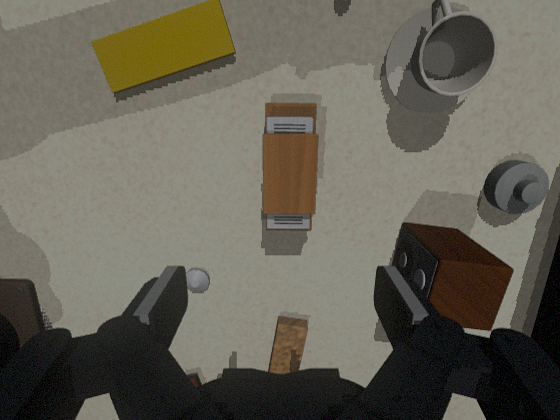

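Emit:
{"api": "send_rows", "payload": {"steps": "100 2 3 45 0;100 4 6 90 0;100 4 6 130 0;100 4 6 165 0;100 4 6 190 0;100 4 6 210 0;100 4 6 223 0;100 4 6 230 0;100 4 6 230 0;100 4 6 230 0"}}

```text
clock: 14.2
eef_pos: [0.4765, 0.2782, 0.0572]
tcp_rot: [-179.3, -0.6, 90.4]
force: [-0.3, -0.6, 0.9]
width: 0.0855
```

Run:
```python
from h import *
b=cap("side");crop(b,190,140,270,240,6,"sd6.png");print(read_state()["eef_pos"],read_state()["force"])
```

```text
[0.47658457 0.27827782 0.05751651] [0.06142414 0.43639091 0.27484999]
```

View pics/sd6.png

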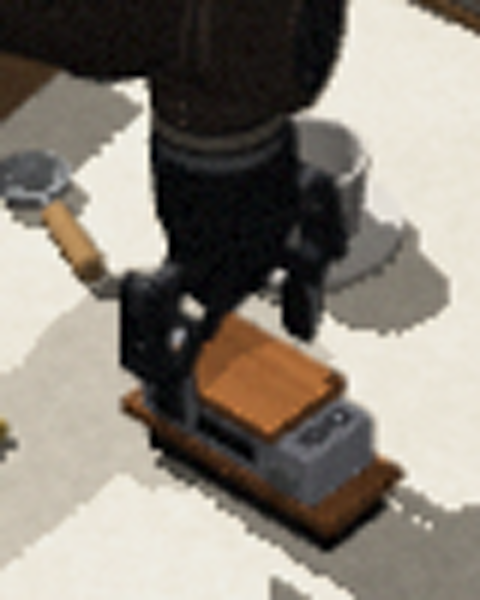

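Emit:
{"api": "send_rows", "payload": {"steps": "80 -2 2 0 0;60 -2 2 0 0;50 -2 2 0 0;50 -2 2 0 0;50 -2 2 0 0;50 -2 2 0 0", "force": 30}}

```text
clock: 14.85
eef_pos: [0.4798, 0.2766, 0.0589]
tcp_rot: [-179.5, -0.7, 90.4]
force: [0.4, -1.0, 5.5]
width: 0.0594
```

Emit:
{"api": "send_rows", "payload": {"steps": "50 0 0 -4 0;50 0 0 -12 0;50 0 0 -35 0;50 0 0 -70 0;50 -20 0 -110 0.03;50 -55 0 -145 0.06;50 -95 0 -170 0.09;50 -135 0 -175 0.12;50 -175 0 -175 0.143;50 -200 0 -175 0.143"}}

```text
clock: 15.85
eef_pos: [0.4824, 0.0724, 0.232]
tcp_rot: [-179.5, -0.6, 82.2]
force: [0.6, 0.9, -0.7]
width: 0.0593
```

Run:
```python
from h import *
s=read_state();print(s["clock"],s["eef_pos"],s["tcp_rot"],s["force"],s["width"])
f=cap("wrist");cv2.imwrite("pics/w8.png",f["img"])
np.savez("w8.npz",**f)
```

```text
15.85 [0.48241739 0.07243757 0.23201377] [-179.46654461   -0.59937111   82.15081554] [ 0.63876779  0.92050256 -0.71950483] 0.05930138884056218
```

View pics/w8.png

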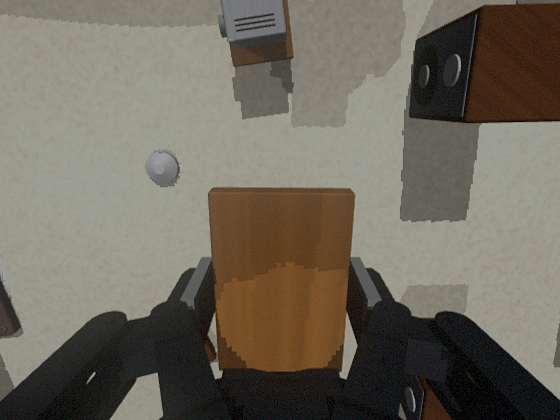

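```bash
cat >> h.py <<'E'
def held(f,s,u=281,v=300,tol=.006):
    # held plate: front edge etc. in tool coordinates (mm)
    P=cloud(f); z=np.median(P[v-10:v+10,u-20:u+20,2]); m=(abs(P[...,2]-z)<tol).astype(np.uint8)
    m=cv2.morphologyEx(m,cv2.MORPH_OPEN,np.ones((3,3)))
    n,l=cv2.connectedComponents(m); k=l==l[v,u]; Q=P[k]
    R=Ro.from_euler('xyz',s["tcp_rot"],degrees=True).as_matrix(); T=(Q-s["eef_pos"])@R*1000
    fr=T[T[:,0]>0]; 
    return dict(xmax=np.percentile(T[:,0],99.8).round(1),ymin=np.percentile(fr[:,1],.3).round(1),ymax=np.percentile(fr[:,1],99.7).round(1),ztop=np.median(T[:,2]).round(1))
E
python3 - <<'E'
from h import *
f=dict(np.load("w8.npz"));print(held(f,read_state()))
E
```

```text
{'xmax': np.float64(46.3), 'ymin': np.float64(-43.1), 'ymax': np.float64(39.4), 'ztop': np.float64(-17.8)}
```

Emit:
{"api": "send_rows", "payload": {"steps": "50 -40 4 0 0;50 -80 8 10 0;50 -98 9 30 0;50 -100 9 70 0;50 -100 9 110 0;50 -100 9 145 0;50 -100 9 172 0;50 -100 9 180 0;50 -100 9 180 0"}}

```text
clock: 16.8
eef_pos: [0.4752, -0.0279, 0.0498]
tcp_rot: [-179.3, -0.5, 82.1]
force: [-0.2, 0.4, -0.2]
width: 0.0594
```

Run:
```python
from h import *
s=read_state();print(s["clock"],s["eef_pos"],s["tcp_rot"],s["force"],s["width"])
b=cap("side");crop(b,250,190,370,300,5,"sd7.png")
yaw=np.radians(s["tcp_rot"][2]);d=(np.array([.4781,-.0285])-s["eef_pos"][:2])*1000
print(d@[np.cos(yaw),np.sin(yaw)],d@[np.sin(yaw),-np.cos(yaw)])
```

```text
16.8 [ 0.47516921 -0.0278825   0.04978491] [-179.26619987   -0.49131374   82.09465044] [-0.21987881  0.43198116 -0.22377812] 0.059363647491036474
-0.20853686272892197 2.987869773445422
```

View pics/sd7.png

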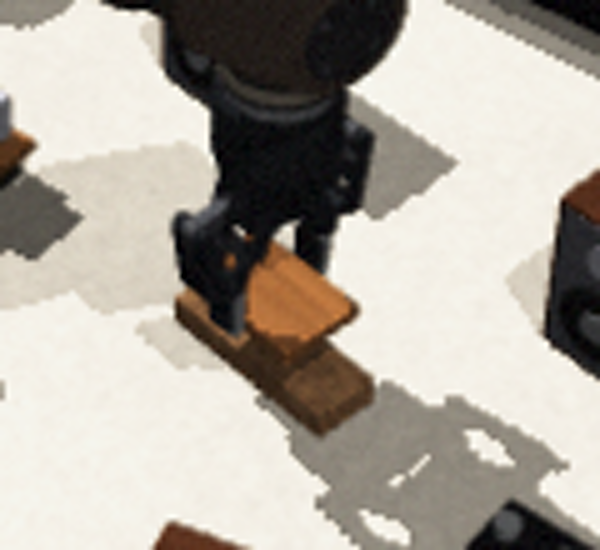

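Above the cork, 3 mm to shift in tool y; lower.

Emit:
{"api": "send_rows", "payload": {"steps": "50 0 3 10 0;50 0 3 20 0;50 0 3 27 0;50 0 3 31 0;50 0 3 33 0;50 0 3 34.5 0;50 0 3 35 0;50 0 3 35 0"}}

```text
clock: 17.65
eef_pos: [0.4793, -0.0284, 0.0164]
tcp_rot: [-179.5, -0.5, 82.1]
force: [-0.5, 0.6, -0.5]
width: 0.0591
```

Emit:
{"api": "send_rows", "payload": {"steps": "50 0 -1 1 0;50 0 -1 2 0;50 0 -1 2.5 0;50 0 -1 2.5 0"}}

```text
clock: 18.05
eef_pos: [0.4784, -0.0283, 0.0149]
tcp_rot: [-179.4, -0.5, 82.1]
force: [-2.0, 0.3, 6.4]
width: 0.0592
```

Emit:
{"api": "send_rows", "payload": {"steps": "75 0 0 -0.5 0;80 0 0 -0.5 0;90 0 0 -1 0;100 0 0 -1 0;100 0 0 -10 0;100 0 0 -40 0;100 0 0 -85 0;100 0 0 -130 0;100 0 0 -175 0;100 0 0 -210 0"}}

```text
clock: 19.05
eef_pos: [0.4808, -0.0304, 0.2288]
tcp_rot: [-179.7, -0.4, 82.1]
force: [1.1, 0.2, -0.1]
width: 0.0852
```

Emit:
{"api": "send_rows", "payload": {"steps": "100 -20 0 -20 0;100 -30 0 -40 0;100 -30 0 -40 0;100 -30 0 -40 0"}}

```text
clock: 19.45
eef_pos: [0.4767, -0.0603, 0.2685]
tcp_rot: [-179.7, -0.4, 82.1]
force: [-0.6, 0.8, 0.6]
width: 0.0854
```

Run:
```python
from h import *
s=read_state();print(s["clock"],s["eef_pos"],s["tcp_rot"],s["force"],s["width"])
f=cap("wrist");cv2.imwrite("pics/w9.png",f["img"])
np.savez("w9.npz",**f)
B=(220,80,340,270)
print(rect(f,B,.027,.038),rect(f,B,.016,.0265))
```

```text
19.45 [ 0.47666763 -0.0602811   0.26845324] [-179.68148585   -0.44407618   82.07787528] [-0.63374025  0.75411393  0.62236267] 0.08540342191319263
{'c': (477.0, -28.9), 'wh': (59.8, 89.7), 'long': 81.6, 'z': 0.0323} {'c': (486.2, 26.1), 'wh': (21.2, 45.0), 'long': 170.4, 'z': 0.0223}
```

View pics/w9.png

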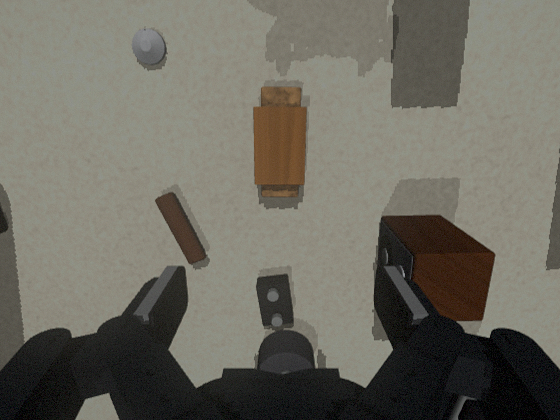

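Emit:
{"api": "send_rows", "payload": {"steps": "100 40 -5 0 -0.03;100 80 -10 0 -0.06;100 120 -15 0 -0.09;100 160 -21 0 -0.12;100 205 -28 0 -0.138;100 250 -35 0 -0.138;100 290 -41 0 -0.138;100 318 -45 0 -0.138;100 327 -45 0 -0.138;100 327 -45 0 -0.138"}}

```text
clock: 20.5
eef_pos: [0.4756, 0.271, 0.2685]
tcp_rot: [-179.5, -0.5, 90.2]
force: [-0.2, -0.3, 0.2]
width: 0.0855
```

Emit:
{"api": "send_rows", "payload": {"steps": "100 0 0 0 0;100 0 0 0 0"}}

```text
clock: 20.7
eef_pos: [0.4753, 0.27, 0.2676]
tcp_rot: [-179.4, -0.4, 90.1]
force: [-0.6, -0.5, -0.5]
width: 0.0853
```

Run:
```python
from h import *
s=read_state();print(s["clock"],s["eef_pos"],s["tcp_rot"],s["force"],s["width"])
f=cap("wrist");cv2.imwrite("pics/w10.png",f["img"])
np.savez("w10.npz",**f)
B=(225,70,345,270)
print("amp",rect(f,B,.06,.0705)); print("long",rect(f,B,.026,.038))
```

```text
20.7 [0.47531681 0.26995396 0.26758913] [-179.3617391    -0.40479636   90.0919595 ] [-0.58932354 -0.47572469 -0.45676217] 0.0853376025339413
amp {'c': (477.3, 273.3), 'wh': (51.7, 127.8), 'long': 90.0, 'z': 0.0663}
long {'c': (479.0, 344.2), 'wh': (17.2, 59.1), 'long': 179.0, 'z': 0.0323}
```

View pics/w10.png

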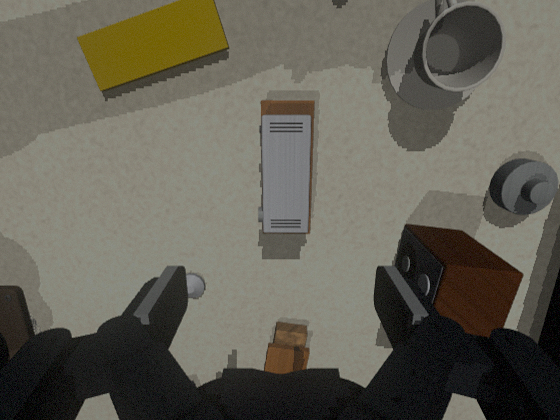

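Emit:
{"api": "send_rows", "payload": {"steps": "100 2 1 45 0;100 3 2 90 0;100 3 2 130 0;100 3 2 165 0;100 3 2 190 0;100 3 2 210 0;100 3 2 223 0;100 3 2 230 0;100 3 2 230 0;100 3 2 230 0"}}

```text
clock: 21.75
eef_pos: [0.476, 0.2747, 0.039]
tcp_rot: [-179.5, -0.5, 90.1]
force: [0.1, 1.0, -0.3]
width: 0.0853
```

Emit:
{"api": "send_rows", "payload": {"steps": "80 -1 1 1 0;60 -1 1 1 0;40 -1 1 1 0;35 -1 1 1 0;35 -1 1 1 0;35 -1 1 1 0;35 -1 1 1 0", "force": 45}}

```text
clock: 22.45
eef_pos: [0.4783, 0.274, 0.0393]
tcp_rot: [-179.7, -0.5, 90.1]
force: [0.8, -1.0, 5.7]
width: 0.0512
```

Run:
```python
from h import *
b=cap("side");crop(b,190,140,270,240,6,"sd8.png")
```

```text
(no output)
```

View pics/sd8.png

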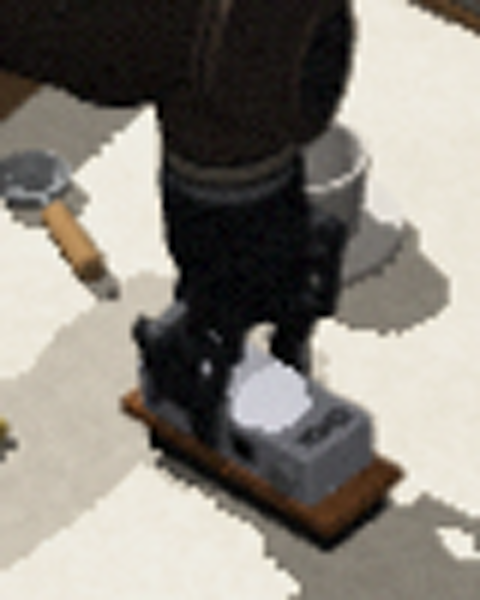

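Emit:
{"api": "send_rows", "payload": {"steps": "35 0 0 -3 0;35 0 0 -10 0;35 0 0 -30 0;35 0 0 -65 0;35 0 0 -105 0;35 0 0 -150 0;35 0 0 -185 0;35 0 0 -200 0;35 0 0 -200 0"}}

```text
clock: 23.4
eef_pos: [0.48, 0.2726, 0.2409]
tcp_rot: [-179.8, -0.6, 90.1]
force: [0.2, 0.4, -4.5]
width: 0.0512
```

Run:
```python
from h import *
s=read_state();print(s["clock"],s["eef_pos"],s["tcp_rot"],s["force"],s["width"])
f=cap("wrist");cv2.imwrite("pics/w11.png",f["img"]);print(held(f,s,281,290))
b=cap("side");crop(b,170,90,270,240,4,"sd9.png")
```

```text
23.4 [0.47997413 0.27258986 0.24085573] [-179.8420776    -0.55910378   90.07467759] [ 0.1899041   0.43845096 -4.54245006] 0.05118257173976541
{'xmax': np.float64(63.7), 'ymin': np.float64(-38.7), 'ymax': np.float64(28.7), 'ztop': np.float64(-26.9)}
```

View pics/w11.png

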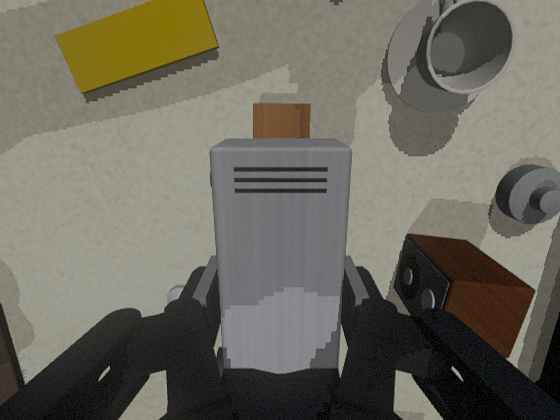

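View pics/sd9.png

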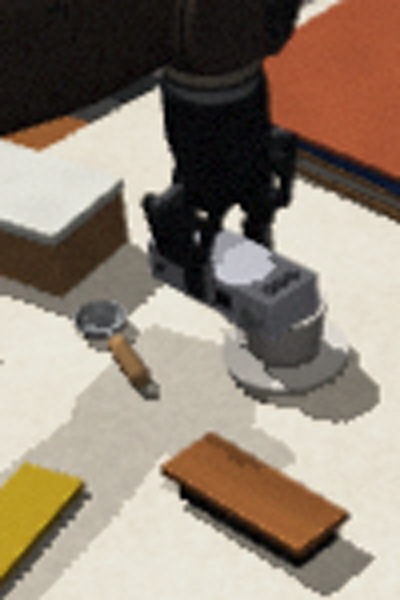

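Emit:
{"api": "send_rows", "payload": {"steps": "35 -35 20 0 0.02;35 -75 45 0 0.05;35 -115 68 0 0.08;35 -155 92 0 0.10;35 -195 116 0 0.113;35 -235 140 0 0.113;35 -265 158 0 0.113;35 -280 168 0 0.113;35 -286 170 0 0.113;35 -286 170 0 0.113"}}

```text
clock: 24.5
eef_pos: [0.6472, -0.0137, 0.2302]
tcp_rot: [-179.1, -0.4, 83.6]
force: [-0.0, -0.8, -4.7]
width: 0.0513
```

```bash
cat > go.py <<'E'
import sys
from h import *
x,y,z=map(float,sys.argv[1:4]); s=read_state()
R=Ro.from_euler('xyz',s["tcp_rot"],degrees=True).as_matrix()
print(s["clock"],s["eef_pos"].round(4),s["tcp_rot"].round(2),s["force"].round(1),s["width"]); print("tool mm",((np.array([x,y,z])-s["eef_pos"])@R*1000).round(1))
E
python3 go.py .650 -.0135 .045
python3 - <<'E'
from h import *
f=cap("wrist");cv2.imwrite("pics/w12.png",f["img"]);
b=cap("side");crop(b,250,120,430,300,4,"sd10.png")
E
```

```text
24.5 [ 0.6472 -0.0137  0.2302] [-179.1    -0.39   83.56] [-0.  -0.8 -4.7] 0.05133110345192928
tool mm [ -0.8   5.6 185.1]
```

View pics/w12.png

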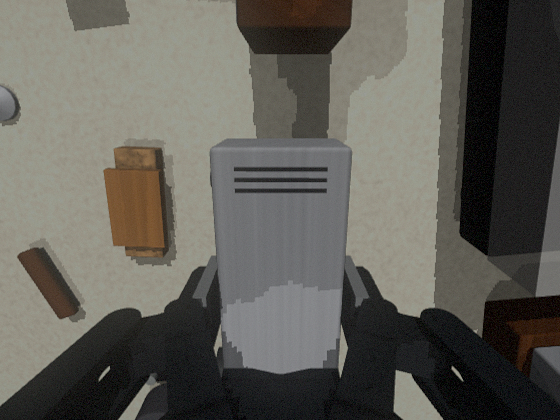

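View pics/sd10.png

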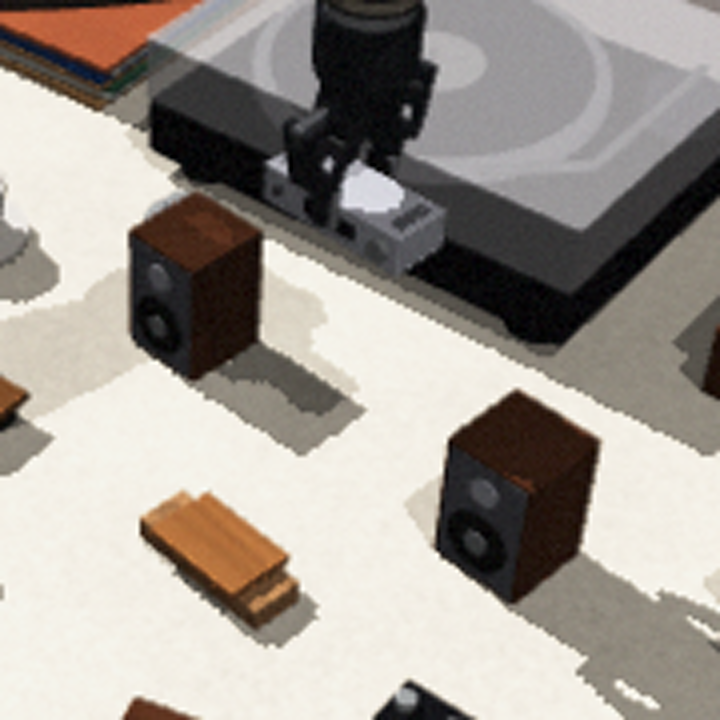

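Emit:
{"api": "send_rows", "payload": {"steps": "35 0 2 30 0;35 0 4 70 0;35 0 5 110 0;35 0 5 145 0;35 0 5 170 0;35 0 5 185 0;35 0 5 190 0;35 0 5 190 0"}}

```text
clock: 25.4
eef_pos: [0.6499, -0.0106, 0.0419]
tcp_rot: [-179.2, -0.4, 83.7]
force: [-0.5, 0.5, -5.4]
width: 0.051
```

```bash
python3 go.py .650 -.0135 .0075
```

```text
25.4 [ 0.6499 -0.0106  0.0419] [-179.24   -0.4    83.72] [-0.5  0.5 -5.4] 0.05098960105134959
tool mm [-3.1  0.8 34.3]
```

Emit:
{"api": "send_rows", "payload": {"steps": "35 -2 0 10 0;35 -2 0 19 0;35 -2 0 25 0;35 -2 0 29 0;35 -2 0 32 0;35 -2 0 34 0;35 -2 0 35 0;35 -2 0 35 0;35 -2 0 35 0"}}

```text
clock: 26.3
eef_pos: [0.6497, -0.0124, 0.0075]
tcp_rot: [-179.3, -0.4, 83.7]
force: [-1.3, -0.1, -1.5]
width: 0.0513
```

Emit:
{"api": "send_rows", "payload": {"steps": "35 -1 0 1 0;35 -1 0 1.5 0;35 -1 0 1.5 0"}}

```text
clock: 26.6
eef_pos: [0.6501, -0.0129, 0.0075]
tcp_rot: [-179.3, -0.4, 83.7]
force: [-4.9, 2.9, 4.7]
width: 0.0512
```

Emit:
{"api": "send_rows", "payload": {"steps": "65 0 0 -0.5 0;75 0 0 -0.5 0;85 0 0 -1 0;100 0 0 -1 0;100 0 0 -10 0;100 0 0 -40 0;100 0 0 -85 0;100 0 0 -130 0;100 0 0 -175 0;100 0 0 -215 0"}}

```text
clock: 27.6
eef_pos: [0.6527, -0.0149, 0.226]
tcp_rot: [-179.5, -0.4, 83.7]
force: [0.9, 0.4, 0.2]
width: 0.0853
```

Emit:
{"api": "send_rows", "payload": {"steps": "100 -20 0 -30 0;100 -40 0 -60 0;100 -40 0 -80 0;100 -40 0 -80 0;100 -40 0 -80 0"}}

```text
clock: 28.1
eef_pos: [0.6489, -0.0553, 0.3057]
tcp_rot: [-179.5, -0.4, 83.7]
force: [-0.2, 0.4, -0.9]
width: 0.0854
```

Run:
```python
from h import *
s=read_state();print(s["clock"],s["eef_pos"],s["tcp_rot"],s["force"],s["width"])
f=cap("wrist");cv2.imwrite("pics/w13.png",f["img"])
np.savez("w13.npz",**f)
print("amp",rect(f,(230,90,340,270),.028,.04)); print("spL",rect(f,(230,0,350,70),.112,.13))
```

```text
28.1 [ 0.6488881  -0.05526931  0.30573619] [-179.51580335   -0.41563092   83.71417347] [-0.15365987  0.37703269 -0.87890424] 0.08539314918162058
amp {'c': (648.2, -19.1), 'wh': (51.7, 116.5), 'long': 83.8, 'z': 0.0343}Traceback (most recent call last):
  File "<stdin>", line 5, in <module>
  File "h.py", line 28, in rect
    c=max(cv2.findContours(m,0,1)[0],key=cv2.contourArea)
ValueError: max() iterable argument is empty
```

View pics/w13.png

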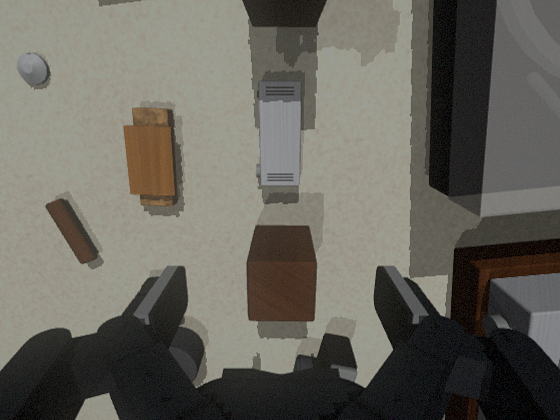

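```bash
python3 - <<'E'
from h import *
f=dict(np.load("w13.npz"))
a=rect(f,(230,60,340,215),.028,.04);r=rect(f,(230,215,340,335),.112,.13);print("amp",a,"spR",r)
for R,L in [((631.2,-182.5),(668.9,155.5))]:
  R,L=np.array(R),np.array(L);d=(L-R)/np.linalg.norm(L-R);e=np.array(a["c"])-(L+R)/2;print("along",e@d,"across",e@[d[1],-d[0]],np.degrees(np.arctan2(d[1],d[0])))
E
python3 go.py .477 .272 .28
```

```text
amp {'c': (648.8, -13.5), 'wh': (51.7, 127.8), 'long': 83.8, 'z': 0.0343} spR {'c': (632.5, -181.9), 'wh': (80.4, 81.9), 'long': 83.9, 'z': 0.1202}
along -0.13856381680551694 across -1.2422962886011883 83.6356226162218
28.15 [ 0.6484 -0.055   0.3042] [-179.36   -0.43   83.73] [-1.  -0.9 -0.4] 0.08530280634407238
tool mm [ 306.1 -205.8   28.8]
```

Emit:
{"api": "send_rows", "payload": {"steps": "100 30 -20 0 -0.02;100 68 -46 5 -0.04;100 106 -72 10 -0.06;100 144 -98 15 -0.08;100 182 -124 20 -0.10;100 220 -150 20 -0.11;100 258 -174 20 -0.11;100 288 -194 20 -0.11;100 306 -206 20 -0.11;100 306 -206 20 -0.11"}}

```text
clock: 29.15
eef_pos: [0.4744, 0.274, 0.2865]
tcp_rot: [-179.2, -0.5, 90.3]
force: [-0.1, -0.2, -0.6]
width: 0.0854
```

Emit:
{"api": "send_rows", "payload": {"steps": "100 0 0 0 0;100 0 0 0 0"}}

```text
clock: 29.35
eef_pos: [0.4741, 0.2734, 0.2849]
tcp_rot: [-179.0, -0.4, 90.3]
force: [-0.1, 0.8, 0.9]
width: 0.0857
```

```bash
python3 - <<'E'
from h import *
s=read_state();print(s["clock"],s["eef_pos"],s["tcp_rot"],s["force"],s["width"])
f=cap("wrist");cv2.imwrite("pics/w14.png",f["img"])
np.savez("w14.npz",**f)
print("long",rect(f,(225,70,345,275),.026,.038))
E
python3 go.py .479 .27 .022
```

```text
29.35 [0.47406448 0.27339226 0.28493215] [-179.04853947   -0.39402677   90.28383907] [-0.14511932  0.76928384  0.90320962] 0.08570592758380205
long {'c': (478.6, 273.1), 'wh': (59.8, 159.3), 'long': 89.9, 'z': 0.0323}
29.4 [0.4744 0.2732 0.2854] [-179.09   -0.41   90.24] [ 0.6  0.1 -0.1] 0.08543278232668121
tool mm [ -5.1   8.8 263.2]
```

View pics/w14.png

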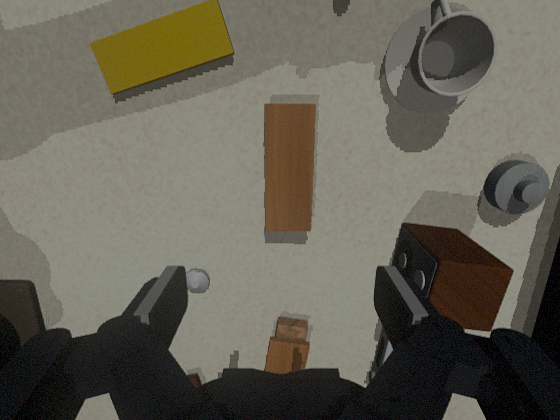

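Run:
```python
from h import *
b=cap("side")
for z in (.045,.05,.055,.06,.065): print(z,(proj(b,[.437,-.023,z])-[250,190])*5,(proj(b,[.445,-.023,z])-[250,190])*5)
```

```text
0.045 [217.98986359 342.92490883] [226.6313797  335.28670689]
0.05 [218.04537334 337.06570901] [226.7062426  329.42803157]
0.055 [218.10113522 331.1798959 ] [226.7814445  323.54282627]
0.06 [218.15715096 325.26728776] [226.85698771 317.63091038]
0.065 [218.21342229 319.3277012 ] [226.93287457 311.69210164]
```

Emit:
{"api": "send_rows", "payload": {"steps": "100 0 2 45 0;100 -1 4 90 0;100 -2 6 135 0;100 -2 7 175 0;100 -2 8 210 0;100 -2 8 238 0;100 -2 8 256 0;100 -2 8 264 0;100 -2 8 265 0;100 -2 8 265 0"}}

```text
clock: 30.45
eef_pos: [0.4796, 0.273, 0.0215]
tcp_rot: [-179.2, -0.4, 90.2]
force: [0.8, 0.2, 1.1]
width: 0.0854
```

```bash
python3 go.py .4786 .2731 .0205;  python3 - <<'E'
from h import *
b=cap("side");crop(b,190,140,270,240,6,"sd11.png")
E
```

```text
30.45 [0.4796 0.273  0.0215] [-179.21   -0.45   90.19] [0.8 0.2 1.1] 0.08539376408488666
tool mm [ 0.1 -1.   1. ]
```

View pics/sd11.png

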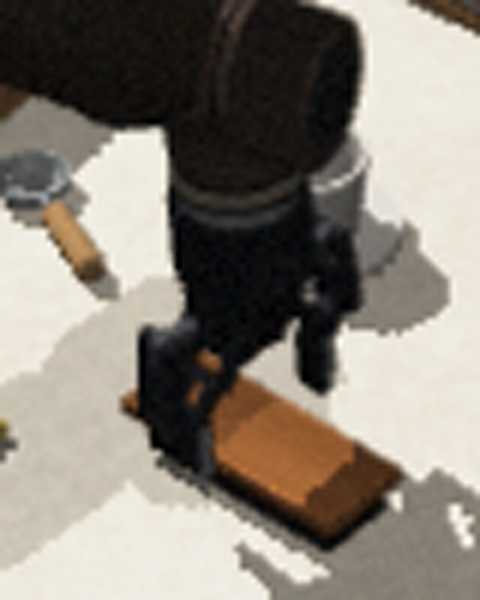

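Emit:
{"api": "send_rows", "payload": {"steps": "80 0 -1 1 0;65 0 -1 1.5 0;50 0 -1 1.5 0;50 0 -1 1.5 0;50 0 -1 1.5 0;50 0 -1 1.5 0;50 0 -1 1.5 0", "force": 40}}

```text
clock: 31.2
eef_pos: [0.48, 0.2737, 0.0221]
tcp_rot: [-179.4, -0.5, 90.2]
force: [-0.7, -0.8, 6.6]
width: 0.058
```

Emit:
{"api": "send_rows", "payload": {"steps": "50 0 0 -2 0;50 0 0 -6 0;50 0 0 -15 0;50 0 0 -30 0;50 0 0 -60 0;50 0 0 -100 0;50 0 0 -145 0;50 0 0 -190 0;50 0 0 -200 0;50 0 0 -200 0"}}

```text
clock: 32.2
eef_pos: [0.4835, 0.2724, 0.2259]
tcp_rot: [-179.8, -0.6, 90.2]
force: [0.6, 0.5, -1.4]
width: 0.0585
```

```bash
python3 go.py .4786 .2731 .0205;  python3 - <<'E'
from h import *
b=cap("side");crop(b,150,70,290,240,4,"sd12.png")
f=cap("wrist");cv2.imwrite("pics/w15.png",f["img"]);print(held(f,read_state(),281,280));
P=cloud(f);print([P[v,281,2].round(4) for v in range(100,340,20)])
E
```

```text
32.2 [0.4835 0.2724 0.2259] [-179.78   -0.63   90.22] [ 0.6  0.5 -1.4] 0.05848561541876134
tool mm [ -1.5  -4.1 205.4]
{'xmax': np.float64(79.4), 'ymin': np.float64(-30.9), 'ymax': np.float64(30.3), 'ztop': np.float64(-12.1)}
[np.float64(0.0008), np.float64(0.2326), np.float64(0.2339), np.float64(0.2333), np.float64(0.2332), np.float64(0.2329), np.float64(0.2332), np.float64(0.2324), np.float64(0.2324), np.float64(0.2331), np.float64(0.2339), np.float64(0.2317)]
```

View pics/sd12.png

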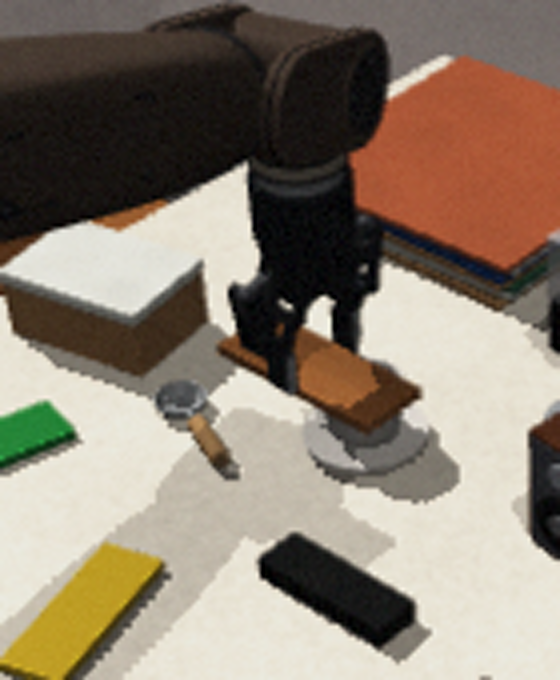

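View pics/w15.png

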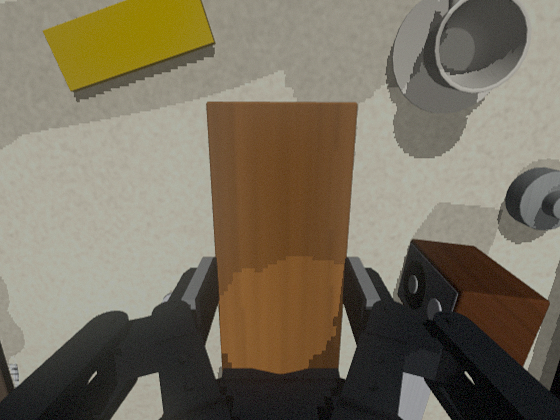

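Run:
```python
from h import *
s=read_state();f=cap("wrist");np.savez("w15.npz",**f)
P=cloud(f);print(s["eef_pos"],s["force"]);print(held(f,s,281,250))
print([P[v,281].round(4) for v in range(110,340,30)]);print([P[250,u].round(4) for u in range(200,370,10)])
```

```text
[0.48120568 0.27159525 0.22093941] [ 0.53496747  0.71505179 -1.15863105]
{'xmax': np.float64(79.1), 'ymin': np.float64(-31.7), 'ymax': np.float64(29.6), 'ztop': np.float64(-10.0)}
[array([0.4799, 0.3472, 0.2301]), array([0.48  , 0.3355, 0.2309]), array([0.48 , 0.323, 0.23 ]), array([0.4801, 0.31  , 0.2305]), array([0.4801, 0.2959, 0.23  ]), array([0.4802, 0.2817, 0.2312]), array([0.4803, 0.2664, 0.2315]), array([0.4803, 0.2504, 0.2322])]
[array([0.3784, 0.1782, 0.0014]), array([ 0.3902,  0.1771, -0.0011]), array([0.4526, 0.2865, 0.2312]), array([0.4573, 0.2868, 0.2317]), array([0.4616, 0.2864, 0.2308]), array([0.4662, 0.2867, 0.2315]), array([0.4708, 0.2873, 0.2326]), array([0.4752, 0.2868, 0.2315]), array([0.4797, 0.2865, 0.2307]), array([0.4842, 0.2867, 0.2311]), array([0.4888, 0.2865, 0.2306]), array([0.4932, 0.2871, 0.2317]), array([0.4977, 0.2869, 0.2312]), array([0.5022, 0.287 , 0.2313]), array([0.5067, 0.2869, 0.231 ]), array([0.5626, 0.1796, 0.0008]), array([ 5.751e-01,  1.792e-01, -4.000e-04])]
```

Emit:
{"api": "send_rows", "payload": {"steps": "50 -30 0 0 0.02;50 -70 0 0 0.05;50 -110 0 0 0.08;50 -150 0 0 0.11;50 -190 0 0 0.14;50 -230 -1 0 0.147;50 -265 -2 0 0.147;50 -288 -3 0 0.147;50 -297 -3 0 0.147;50 -297 -3 0 0.147"}}

```text
clock: 33.35
eef_pos: [0.478, -0.026, 0.2158]
tcp_rot: [-178.9, -0.4, 81.7]
force: [0.5, 0.1, -0.5]
width: 0.0583
```

```bash
python3 go.py .478 -.0267 .06
python3 - <<'E'
from h import *
s=read_state();f=cap("wrist");print(s["eef_pos"],held(f,s,281,250))
E
```

```text
33.35 [ 0.478  -0.026   0.2158] [-178.93   -0.35   81.67] [ 0.5  0.1 -0.5] 0.058333594044422135
tool mm [ -1.7   3.  155.8]
[ 0.4780303  -0.02599528  0.21581115] {'xmax': np.float64(78.9), 'ymin': np.float64(-31.4), 'ymax': np.float64(29.8), 'ztop': np.float64(-10.1)}
```

Emit:
{"api": "send_rows", "payload": {"steps": "50 -1 1 40 0;50 -1 2 80 0;50 -1 3 110 0;50 -2 3 135 0;50 -2 3 150 0;50 -2 3 160 0;50 -2 3 163 0;50 -2 3 163 0;50 -2 3 163 0"}}

```text
clock: 34.3
eef_pos: [0.479, -0.0261, 0.0541]
tcp_rot: [-179.1, -0.4, 81.8]
force: [-0.3, 0.0, -1.2]
width: 0.0582
```

```bash
python3 go.py .478 -.0267 .0325
python3 - <<'E'
from h import *
b=cap("side");crop(b,250,190,370,300,5,"sd13.png")
E
```

```text
34.3 [ 0.479  -0.0261  0.0541] [-179.08   -0.36   81.77] [-0.3  0.  -1.2] 0.058192225281611165
tool mm [-0.9 -0.6 21.6]
```

View pics/sd13.png

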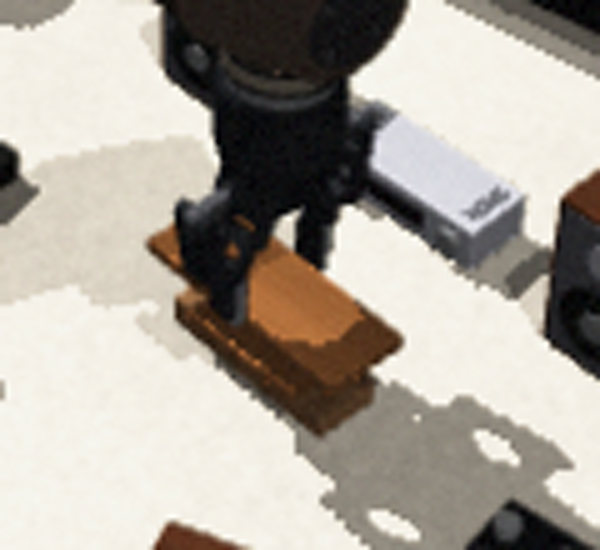

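Emit:
{"api": "send_rows", "payload": {"steps": "50 -1 -1 8 0;50 -1 -1 14 0;50 -1 -1 17 0;50 -1 -1 19 0;50 -1 -1 20 0;50 -1 -1 21 0;50 -1 -1 21 0"}}

```text
clock: 35.05
eef_pos: [0.4776, -0.0269, 0.0332]
tcp_rot: [-179.1, -0.4, 81.8]
force: [0.5, 0.5, -0.9]
width: 0.0586
```

Emit:
{"api": "send_rows", "payload": {"steps": "50 0 0 0.5 0;50 0 0 1 0;50 0 0 1.5 0;50 0 0 1.5 0"}}

```text
clock: 35.45
eef_pos: [0.4778, -0.0269, 0.0322]
tcp_rot: [-179.1, -0.4, 81.8]
force: [-1.7, 0.2, 2.9]
width: 0.0582
```

Emit:
{"api": "send_rows", "payload": {"steps": "72 0 0 0 0;76 0 0 -0.5 0;85 0 0 -1 0;100 0 0 -1 0;100 0 0 -5 0;100 0 0 -30 0;100 0 0 -75 0;100 0 0 -120 0;100 0 0 -165 0;100 0 0 -200 0"}}

```text
clock: 36.45
eef_pos: [0.4813, -0.0287, 0.2357]
tcp_rot: [-179.3, -0.3, 81.8]
force: [1.9, -1.5, 0.4]
width: 0.0856
```

Emit:
{"api": "send_rows", "payload": {"steps": "100 -25 5 -25 0;100 -50 20 -55 0;100 -70 35 -85 0;100 -80 40 -100 0;100 -80 40 -100 0;100 -80 40 -100 0;100 -80 40 -100 0"}}

```text
clock: 37.15
eef_pos: [0.5097, -0.1134, 0.3329]
tcp_rot: [-179.1, -0.4, 81.8]
force: [-0.6, -0.7, 0.3]
width: 0.085
```

Run:
```python
from h import *
s=read_state();print(s["clock"],s["eef_pos"],s["tcp_rot"],s["force"],s["width"])
f=cap("wrist");cv2.imwrite("pics/w16.png",f["img"]);np.savez("w16.npz",**f)
b=cap("side");cv2.imwrite("pics/sd14.png",b["img"]); a=cap("scene");cv2.imwrite("pics/sc14.png",a["img"])
```

```text
37.15 [ 0.50966935 -0.11337552  0.33293603] [-179.13910478   -0.38312371   81.79718623] [-0.64151593 -0.7080138   0.34986642] 0.08496107920625283
```

View pics/w16.png

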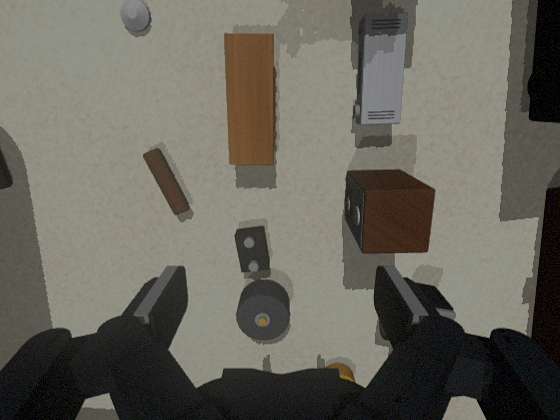

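View pics/sd14.png

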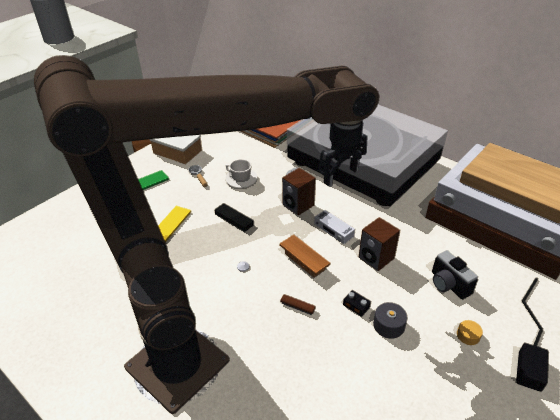

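Run:
```python
from h import *
f=dict(np.load("w16.npz"))
print("long",rect(f,(205,15,300,185),.036,.05)); print("amp",rect(f,(335,5,420,135),.028,.042)); print("phono",rect(f,(225,215,280,280),.022,.034)); print("psu",rect(f,(225,275,300,345),.045,.06))
b=cap("side");crop(b,265,225,345,285,8,"sd15.png");a=cap("scene");crop(a,215,165,275,225,8,"sc15.png")
print(rect(a,(220,165,275,225),.036,.05),cloud(b)[170,240],cloud(a)[290,331])
```

```text
long {'c': (476.4, -27.8), 'wh': (59.7, 159.1), 'long': 81.4, 'z': 0.0423}
amp {'c': (647.7, -14.3), 'wh': (52.7, 129.4), 'long': 83.8, 'z': 0.0342}
phono {'c': (441.4, -239.8), 'wh': (44.2, 65.5), 'long': 89.7, 'z': 0.0284}
psu {'c': (442.7, -341.9), 'wh': (82.2, 83.5), 'long': 82.3, 'z': 0.0502}
{'c': (480.9, -25.9), 'wh': (63.5, 162.0), 'long': 81.5, 'z': 0.0407} [0.66836744 0.42109262 0.0229526 ] [0.6243788  0.38909343 0.01833282]
```

View pics/sd15.png

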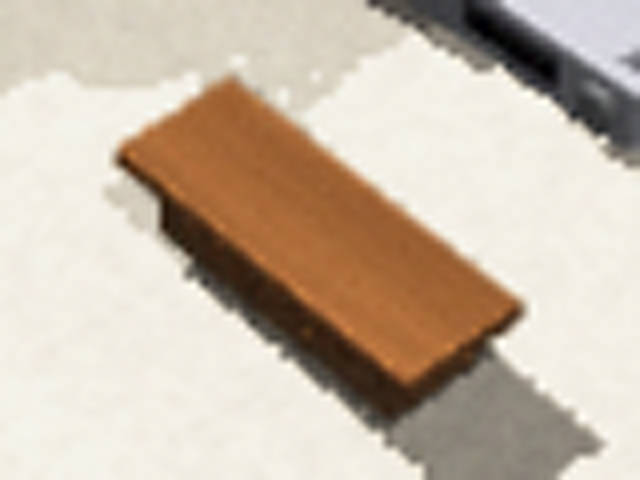

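View pics/sc15.png

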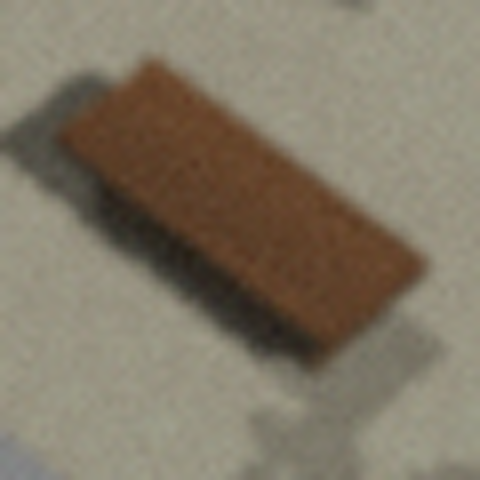

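```bash
python3 -c "
from rig import *
s=read_state();print(s['clock'],s['joint_velocities'].round(2),s['force']);print(job_done())"
```

```text
37.4 [-0.08 -0.02 -0.55  0.04  0.01 -0.  ] [-0.44514802  0.10599369 -0.49721969]
the job is handed in; nothing more can be done
None
```

The tower is taken apart and laid out, and I handed the job in at 37.4 s. In my last pictures everything was within tolerance; `job_done` gave no verdict.

| Piece | Last check | Allowed |
|---|---|---|
| Phono box | About 102–103 mm left of the transformer, 1–2 mm off in x, long side within about 0.5° | 89–119 mm, 15 mm, 0.22 rad (12.6°) |
| Amplifier | 1–2.5 mm from the midpoint between the speakers, 0.2° off their line, standing on the table (top at 34 mm) | 15 mm, 12.6° |
| Long plate | On top of the pile, about 2 mm from the cork's centre and parallel to it, lying flat (top at 42.3 mm) | 15 mm, 12.6° |
| Short plate | About 2 mm from the cork's centre before the long plate went on | 15 mm |
| Cup | Same depth reading, to about 1 mm, at the same pixel before and after | 30 mm |

- **Short plate:** it is hidden under the long one now, so its final position is inferred. The long plate lies level at the right height, and the side picture shows nothing shoved out.
- **Disagreement between cameras:** the scene and side cameras differed from the wrist camera by up to about 8 mm, and from each other by up to about 12 mm. I relied on the wrist camera. It matched the sizes and heights you gave, and put the speakers 340 mm apart as stated.

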